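# Put the returned stock back in its trays

## Task

Two stacks of returned electrical stock stand on the bench. Take them apart from the top and put each of the five pieces into the stock tray of its own colour (the bare metal box goes into the bare metal tray), right side up, flat on the tray's floor and lengthwise in it (either end first). Set every piece down gently: nothing may be dropped or tipped over.

Things in the scene. Friction and masses are not known exactly. Their poses are not given: they have to be found in the camera images.
- red_case: Red plastic parts case with latches, a closed flat block 120 x 64 x 36 mm (x long, y wide, z high), 0.25 kg; origin at the centre of its underside. Stands on the bench as the bottom of one of the two stacks; grip it across its 64 mm width.
- black_case: Black plastic parts case with latches, a closed flat block 120 x 64 x 36 mm (x long, y wide, z high), 0.25 kg; origin at the centre of its underside. Stands on the bench as the bottom of one of the two stacks; grip it across its 64 mm width.
- blue_box: Blue plastic electrical wall box, a closed block 96 x 54 x 40 mm (x long, y wide, z high), 0.14 kg; origin at the centre of its underside. Starts lying flat and centred (within about 5 mm) on one of the two parts cases, either one, turned to it by anything from in line to about square across; grip it across its 54 mm width.
- steel_box: Bare silver-grey metal electrical wall box, a closed block 96 x 54 x 40 mm (x long, y wide, z high), 0.28 kg; origin at the centre of its underside. Starts lying flat and centred (within about 5 mm) on one of the two parts cases, either one, turned to it by anything from in line to about square across; grip it across its 54 mm width.
- yellow_carton: Small yellow parts carton with a white band, 62 x 42 x 30 mm (x long, y wide, z high), 0.1 kg; origin at the centre of its underside. Starts on top of the blue box, roughly in line with it; grip it across its 42 mm width.
- red_tray: Red shallow stock tray fixed to the bench, for the red case: outside 152 x 96 x 10 mm (x long), walls 3 mm thick, floor 4 mm thick (so the rim stands 6 mm above the floor), inside 146 x 90 mm. Origin at the centre of its underside, on the bench top (z = 0); empty at the start.
- black_tray: Black shallow stock tray fixed to the bench, for the black case: outside 152 x 96 x 10 mm (x long), walls 3 mm thick, floor 4 mm thick (so the rim stands 6 mm above the floor), inside 146 x 90 mm. Origin at the centre of its underside, on the bench top (z = 0); empty at the start.
- blue_tray: Blue shallow stock tray fixed to the bench, for the blue box: outside 128 x 86 x 10 mm (x long), walls 3 mm thick, floor 4 mm thick (so the rim stands 6 mm above the floor), inside 122 x 80 mm. Origin at the centre of its underside, on the bench top (z = 0); empty at the start.
- steel_tray: Bare silver-grey metal shallow stock tray fixed to the bench, for the metal box: outside 128 x 86 x 10 mm (x long), walls 3 mm thick, floor 4 mm thick (so the rim stands 6 mm above the floor), inside 122 x 80 mm. Origin at the centre of its underside, on the bench top (z = 0); empty at the start.
- yellow_tray: Yellow shallow stock tray fixed to the bench, for the yellow carton: outside 94 x 74 x 10 mm (x long), walls 3 mm thick, floor 4 mm thick (so the rim stands 6 mm above the floor), inside 88 x 68 mm. Origin at the centre of its underside, on the bench top (z = 0); empty at the start.

How it is judged:
At the end, for the whole second after the job is handed in: Each of the five pieces rests inside the tray of its own colour: centre within 20 mm of the tray's centre (which the walls allow anyway), flat on its floor (underside less than 4 mm above it, tilt under 0.06 rad), long side within 0.4 rad of the tray's long side either way round, and at rest (horizontal distance between red_case and red_tray below 0.02 m and z of red_case in the frame of red_tray below 0.008 m and angle between each of red_case, black_case, blue_box, steel_box, yellow_carton's own z axis and vertical below 0.06 rad and angle between the x axis of red_case and the x axis of red_tray, either way round below 0.4 rad and linear speed of each of red_case, black_case, blue_box, steel_box, yellow_carton below 0.02 m/s and horizontal distance between black_case and black_tray below 0.02 m and z of black_case in the frame of black_tray below 0.008 m and angle between the x axis of black_case and the x axis of black_tray, either way round below 0.4 rad and horizontal distance between blue_box and blue_tray below 0.02 m and z of blue_box in the frame of blue_tray below 0.008 m and angle between the x axis of blue_box and the x axis of blue_tray, either way round below 0.4 rad and horizontal distance between steel_box and steel_tray below 0.02 m and z of steel_box in the frame of steel_tray below 0.008 m and angle between the x axis of steel_box and the x axis of steel_tray, either way round below 0.4 rad and horizontal distance between yellow_carton and yellow_tray below 0.02 m and z of yellow_carton in the frame of yellow_tray below 0.008 m and angle between the x axis of yellow_carton and the x axis of yellow_tray, either way round below 0.4 rad); the robot touches nothing.
It fails at once if a piece is tipped over (more than 0.6 rad from upright) (angle between any of red_case, black_case, blue_box, steel_box, yellow_carton's own z axis and vertical above 0.6 rad).
It fails at once if a piece is dropped (it moves faster than 0.7 m/s with no finger touching it, as after a fall of 25 mm) ((linear speed of red_case above 0.7 m/s and contact force between the fingers and red_case below 0.05 N) or (linear speed of black_case above 0.7 m/s and contact force between the fingers and black_case below 0.05 N) or (linear speed of blue_box above 0.7 m/s and contact force between the fingers and blue_box below 0.05 N) or (linear speed of steel_box above 0.7 m/s and contact force between the fingers and steel_box below 0.05 N) or (linear speed of yellow_carton above 0.7 m/s and contact force between the fingers and yellow_carton below 0.05 N)).
It also fails if it takes over 134 s, if anything falls off the work surface, if the arm or the gripper's body presses on something with over 40 N, if the wrist force passes 120 N, or if a joint passes its speed limit or range.

## Robot

A 6-joint arm with a two-finger parallel gripper is mounted at the origin on the work surface. World frame = base frame: x ahead of the robot, y to its left, z up, the work surface at z = 0. Lengths are in m, angles in rad, forces in N, time in s.
With the tool pointing down it reaches from about 0.35 to 0.85 m from the base axis. Payload 8.1 kg.
Tool frame: the origin (TCP) lies at the very end of the fingers, on their centre line; the grasp point (between the pads) lies 19 mm behind it; z points along the fingers, y is the direction in which the jaws open and shut (so a half turn about z gives the same grasp; the last joint's range is limited). The gripper opens to 93 mm and grips with 3 to 60 N. Pads are 15 mm wide; open, the fingers measure 128 mm over their backs; the gripper's body (75 mm by 188 mm) begins 65 mm behind the grasp point.
Start: joints at [-1.227, 0.13, 1.488, -0, 1.523, -0.085], TCP at [0.249, -0.546, 0.219] pointing down, gripper open.
Joint ranges: [-2.96, 2.96], [-0.89, 2.26], [0.02, 2.5], [-1.34, 4.48], [0, 2.73], [-2.66, 2.66]. Speed limits (rad/s): [2.39, 2.39, 2.79, 3.14, 3.14, 3.14].

## Interface

Orientations are given as a rotation vector (axis times angle).
In Python, from plant import robot gives the robot as it stands.
- The arm moves only by the shell command python3 -m pendant 'ROWS' [OPENING] [FORCE]. ROWS is JSON, a list of rows, each an object with "delta_pos": the shift along the tool's x, y, z in m, a list of three; "spin": the turn about the tool's z in rad. In form: [{"delta_pos": [dx, dy, dz], "spin": spin}, ...]. A call has 1 to 10 rows; each row is the pose to reach, as a shift and turn from the pose measured when the call began, along the tool's axes at that moment; what a row does not reach only later rows make up. A row lasts 1/10 s, in which the tool goes at most 50 mm and 8.59 degrees, less where a joint would pass 70% of its speed; a pose out of reach is approached as far as the arm can. A call with a gripper value outside its range is refused whole. OPENING is the closure, from -1 (fully open) to 1 (shut), set as the call begins (- or left out, the last holds). The fingers move at their own pace and stop on an object; FORCE is the grip in N (left out, the last holds). Time passes only in rows, so rows that repeat a pose let the fingers close. It gives the time, the measured TCP pose, the force and the opening at its end, in the units of the state.
- robot.read_state(): the state, without advancing time (a new reading comes with each control period).
- robot.read_camera(name): name is "scene" or "top" or "wrist"; returns a dict with "color" (400x640x3 uint8, blue, green, red), "camera_matrix" (3x3 intrinsics, pixels), "R" (3x3) and "t" (3): a world point X has camera coordinates R X + t. Camera axes: x right, y down, z forward; pixel columns grow to the right and rows downward; lengths in m; the calibration is good to about 2 mm. A picture is of the moment at which its call begins. There is no depth.
- robot.close_job(): hands the job in, once; it reports no verdict.
Trained networks look in the newest picture that a camera, given by its name, has taken for a name from the list of things; names that differ only in an ending like _2 or _b are one class to them, and where a whole thing is asked for, a point or a joint stands for the part that bears it (a point fixed in the world has none). Each returns a list of dicts, best first, with "score" (0 to 1); they miss things now and then, are a little off and sometimes report something else, mostly with a low value. They report only what shows in the picture. A call takes as long as a camera call.
- robot.outline_of(camera, label): "mask" (400x640 bool, what is visible of it).
- robot.mark_of(camera, label): "location" ([x, y, z] in m, in the coordinates of the camera as it stood for that picture, good to about 4 mm: a listed point, or the origin of a listed thing).
The state is a dict: "t": time; "q": joint angles; "dq": joint speeds; "joint_torque": joint torques, N m; "tool_pos": TCP position; "orientation": TCP orientation; "force": force on the tool from outside, world axes, zero at the start; "wrist_torque": the same for the moment, N m; "opening": finger opening in m.
Only numpy, scipy, OpenCV 4.12 (cv2) and the standard library are available. Lean on these libraries where they do the work, as an engineer would, in place of code of your own. Each camera call takes 0.05 s, during which the arm holds its last target.

## Working session

There is one attempt and no reset: what is moved stays moved. The work goes in short steps, Python scripts to look and compute and a shell command to move; the robot and the scene stay as the last step left them, time stands still between calls to the robot, and variables do not carry over. Pictures are saved under pics/ and viewed, and the job is handed in when it is done.

```bash
ls; mkdir -p pics; python3 - <<'E'
from plant import robot
import cv2
s=robot.read_state(); print(s)
for c in("scene","top"):
    d=robot.read_camera(c); cv2.imwrite(f"pics/{c}0.png",d["color"]); print(c,d["camera_matrix"],d["R"],d["t"])
E
```

```text
pics
{'t': 0.0, 'q': array([-1.22740443e+00,  1.31113241e-01,  1.48926474e+00, -1.17044923e-05,
        1.52301396e+00, -8.54101781e-02]), 'dq': array([-0.00015451,  0.00060569, -0.00191091, -0.00060117, -0.00072026,
        0.0006476 ]), 'joint_torque': array([ 9.51774382e-04, -5.59822297e+01, -4.91769826e+01,  7.70053128e-02,
        3.51730711e-02, -1.61783637e-04]), 'tool_pos': array([ 0.24928824, -0.54513827,  0.21762407]), 'orientation': array([-3.06792054e+00, -6.68033772e-01,  3.81553370e-04]), 'force': array([-0.434996  , -0.09530354,  0.33674072]), 'wrist_torque': array([-0.00484849,  0.02298852, -0.00504513]), 'opening': 0.09305098981771984}
scene [[463.98791433   0.         312.69554524]
 [  0.         463.98791433 203.60126876]
 [  0.           0.           1.        ]] [[ 0.85728148  0.5148168  -0.00566729]
 [ 0.41384128 -0.69560015 -0.5872613 ]
 [-0.30627415  0.50110288 -0.80937757]] [-0.4788792  -0.18286169  1.42293863]
top [[369.76038298   0.         317.10308502]
 [  0.         369.76038298 197.26605573]
 [  0.           0.           1.        ]] [[-0.00820895 -0.99980666 -0.01786791]
 [-0.99716948  0.00952017 -0.0745815 ]
 [ 0.07473719  0.0172051  -0.99705483]] [0.01435579 0.55769443 1.07118954]
```

View pics/top0.png

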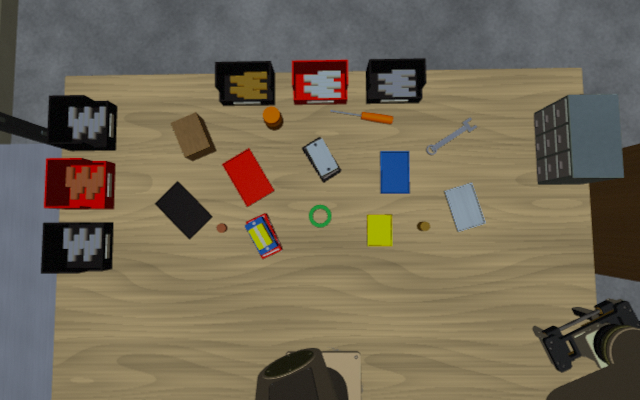

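View pics/scene0.png

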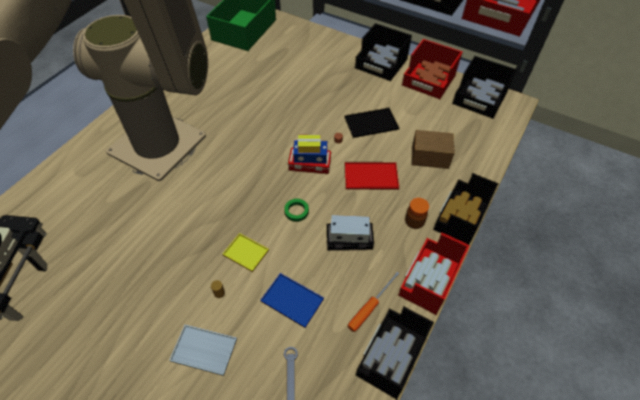

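```bash
cat > h.py <<'E'
import numpy as np, cv2
from plant import robot
from scipy.optimize import minimize
from scipy.spatial.transform import Rotation as Rn
SZ=dict(red_case=(.12,.064,.036),black_case=(.12,.064,.036),blue_box=(.096,.054,.04),steel_box=(.096,.054,.04),yellow_carton=(.062,.042,.03),
 red_tray=(.152,.096,.01),black_tray=(.152,.096,.01),blue_tray=(.128,.086,.01),steel_tray=(.128,.086,.01),yellow_tray=(.094,.074,.01))
def look(cams=("top","scene"),tag=None):
    D={}
    for c in cams:
        D[c]=robot.read_camera(c)
        if tag: cv2.imwrite(f"pics/{c}_{tag}.png",D[c]["color"])
    return D
def proj(d,P):
    q=P@d["R"].T+d["t"]; q=q@d["camera_matrix"].T; return q[:,:2]/q[:,2:]
def corners(n,p,z):
    l,w,h=SZ[n]; x,y,a=p
    c=np.array([[i*l/2,j*w/2,k] for i in(-1,1) for j in(-1,1) for k in(0,h)])
    R=np.array([[np.cos(a),-np.sin(a),0],[np.sin(a),np.cos(a),0],[0,0,1]])
    return c@R.T+[x,y,z]
S=4
def fit(n,D,z,guess=None,thr=.3):
    """fit pose by silhouette hull to network masks (whole convex hull of mask)"""
    M={}
    for c in D:
        o=robot.outline_of(c,n)
        if not o or o[0]["score"]<thr: print(n,c,"no outline",o and o[0]["score"]); continue
        m=o[0]["mask"].astype(np.uint8)
        k,lab,st,_=cv2.connectedComponentsWithStats(m)
        if k<2: continue
        m=(lab==1+np.argmax(st[1:,4])).astype(np.uint8)
        if st[1:,4].max()<40: continue
        pts=np.argwhere(m)[:,::-1]
        big=np.zeros((400,640),np.uint8)
        hull=cv2.convexHull(pts.astype(np.float32))
        x0,y0=pts.min(0)-15; x1,y1=pts.max(0)+15
        img=np.zeros(((y1-y0)*S,(x1-x0)*S),np.uint8)
        mm=cv2.resize(cv2.warpAffine(m,np.float32([[1,0,-x0],[0,1,-y0]]),(int(x1-x0),int(y1-y0))),(img.shape[1],img.shape[0]),interpolation=cv2.INTER_NEAREST)
        cs,_=cv2.findContours(mm,cv2.RETR_EXTERNAL,cv2.CHAIN_APPROX_NONE)
        cv2.fillConvexPoly(img,cv2.convexHull(np.vstack(cs)),1)
        M[c]=(img,np.array([x0,y0]),o[0]["score"])
    if guess is None:
        c="top" if "top" in M else list(M)[0]
        mk=robot.mark_of(c,n)[0]; d=D[c]
        X=d["R"].T@(np.array(mk["location"])-d["t"]); g=X
        print(n,c,"mark",X.round(3),round(mk["score"],2))
        g0=g[:2]; angs=np.arange(0,np.pi,np.pi/8)
    else: g0=guess[:2]; angs=[guess[2]]
    def cost(p):
        e=0
        for c,(img,o,_) in M.items():
            q=(proj(D[c],corners(n,p,z))-o+.5)*S
            t=np.zeros_like(img); cv2.fillConvexPoly(t,cv2.convexHull(np.round(q*16).astype(np.int32).reshape(-1,1,2)),1,shift=4)
            i=(t&img).sum(); u=(t|img).sum(); e+=1-i/u
        return e/len(M)
    best=None
    for a in angs:
        x0=np.array([*g0,a]); sim=np.vstack([x0,x0+[.008,0,0],x0+[0,.008,0],x0+[0,0,.25]])
        r=minimize(cost,x0,method="Nelder-Mead",options=dict(initial_simplex=sim,xatol=1e-4,fatol=1e-5))
        if best is None or r.fun<best.fun: best=r
    p=best.x.copy(); p[2]=(p[2]+np.pi/2)%np.pi-np.pi/2
    print(n,"pos",p[:2].round(4),"yaw",p[2].round(3),"1-IoU",round(best.fun,3),{c:round(v[2],2) for c,v in M.items()})
    return p
E
python3 - <<'E'
from h import *
D=look()
Z=dict(red_tray=0,black_tray=0,blue_tray=0,steel_tray=0,yellow_tray=0,red_case=0,black_case=0,blue_box=.036,steel_box=.036,yellow_carton=.076)
P={}
for n in Z:
    P[n]=fit(n,D,Z[n])
    for c in D:
        fit(n,{c:D[c]},Z[n],P[n])
im=D["top"]["color"].copy()
big=cv2.resize(im[80:280,130:530],None,fx=2,fy=2)
for n,p in P.items():
    q=(proj(D["top"],corners(n,p,Z[n]))-[130,80]+.5)*2
    cv2.polylines(big,[cv2.convexHull(q.round().astype(np.int32).reshape(-1,1,2))],True,(255,0,255),1)
cv2.imwrite("pics/fit.png",big)
import json; json.dump({n:list(p) for n,p in P.items()},open("P.json","w"))
E
```

```text
red_tray top mark [ 0.62   0.214 -0.   ] 0.71
red_tray pos [0.6207 0.2195] yaw 0.537 1-IoU 0.045 {'top': 0.84, 'scene': 0.57}
red_tray pos [0.6226 0.2175] yaw 0.542 1-IoU 0.067 {'top': 0.84}
red_tray pos [0.6205 0.2202] yaw 0.537 1-IoU 0.006 {'scene': 0.57}
black_tray top mark [ 0.519  0.411 -0.002] 0.68
black_tray pos [0.5245 0.4136] yaw 0.785 1-IoU 0.062 {'top': 0.81, 'scene': 0.74}
black_tray pos [0.5235 0.4115] yaw 0.776 1-IoU 0.048 {'top': 0.81}
black_tray pos [0.5232 0.416 ] yaw 0.778 1-IoU 0.03 {'scene': 0.74}
blue_tray top mark [ 0.634 -0.222 -0.001] 0.9
blue_tray pos [ 0.6332 -0.2232] yaw -0.021 1-IoU 0.048 {'top': 0.89, 'scene': 0.91}
blue_tray pos [ 0.6332 -0.2232] yaw -0.021 1-IoU 0.023 {'top': 0.89}
blue_tray pos [ 0.6319 -0.221 ] yaw -0.008 1-IoU 0.044 {'scene': 0.91}
steel_tray scene no outline []Traceback (most recent call last):
  File "<stdin>", line 6, in <module>
  File "h.py", line 43, in fit
    mk=robot.mark_of(c,n)[0]; d=D[c]
       ~~~~~~~~~~~~~~~~~~^^^
IndexError: list index out of range
```

```bash
python3 - <<'E'
s=open("h.py").read()
a=s.index("        mk=robot.mark_of"); b=s.index("        g0=g[:2]")
s=s[:a]+'''        d=D[c]; img,o,_=M[c]
        uv=np.argwhere(img)[:,::-1].mean(0)/S+o
        r=d["R"].T@np.linalg.inv(d["camera_matrix"])@[*uv,1]; C=-d["R"].T@d["t"]
        g=C+r*(z+SZ[n][2]/2-C[2])/r[2]
'''+s[b:]
open("h.py","w").write(s)
E
cat > m.py <<'E'
from h import *
import json,sys
D=look(tag="m")
print(robot.read_state()["t"])
Z=dict(red_tray=0,black_tray=0,blue_tray=0,steel_tray=0,yellow_tray=0,red_case=0,black_case=0,blue_box=.036,steel_box=.036,yellow_carton=.076)
P={}
for n in Z:
    try:
        P[n]=fit(n,D,Z[n],None)
        for c in D: fit(n,{c:D[c]},Z[n],P[n])
    except Exception as e: print(n,"ERR",repr(e)[:80])
im=D["top"]["color"].copy()
big=cv2.resize(im[80:280,130:530],None,fx=2,fy=2)
for n,p in P.items():
    q=(proj(D["top"],corners(n,p,Z[n]))-[130,80]+.5)*2
    cv2.polylines(big,[cv2.convexHull(q.round().astype(np.int32).reshape(-1,1,2))],True,(255,0,255),1)
cv2.imwrite("pics/fit.png",big)
json.dump({n:list(p) for n,p in P.items()},open("P.json","w"))
E
python3 m.py
```

```text
1.2
red_tray pos [0.6221 0.2174] yaw 0.533 1-IoU 0.05 {'top': 0.92, 'scene': 0.63}
red_tray pos [0.6219 0.2171] yaw 0.531 1-IoU 0.062 {'top': 0.92}
red_tray pos [0.6219 0.2177] yaw 0.538 1-IoU 0.035 {'scene': 0.63}
black_tray pos [0.5234 0.4145] yaw 0.78 1-IoU 0.041 {'top': 0.83, 'scene': 0.83}
black_tray pos [0.524  0.4129] yaw 0.764 1-IoU 0.046 {'top': 0.83}
black_tray pos [0.5231 0.4153] yaw 0.77 1-IoU 0.029 {'scene': 0.83}
blue_tray pos [ 0.6319 -0.222 ] yaw -0.027 1-IoU 0.05 {'top': 0.78, 'scene': 0.86}
blue_tray pos [ 0.6328 -0.2239] yaw -0.012 1-IoU 0.052 {'top': 0.78}
blue_tray pos [ 0.6315 -0.2206] yaw -0.007 1-IoU 0.032 {'scene': 0.86}
steel_tray pos [ 0.5251 -0.4257] yaw 0.294 1-IoU 0.062 {'top': 0.79, 'scene': 0.64}
steel_tray pos [ 0.5266 -0.4278] yaw 0.289 1-IoU 0.079 {'top': 0.79}
steel_tray pos [ 0.5251 -0.4249] yaw 0.286 1-IoU 0.033 {'scene': 0.64}
yellow_tray pos [ 0.4584 -0.1734] yaw -0.008 1-IoU 0.074 {'top': 0.69, 'scene': 0.55}
yellow_tray pos [ 0.4585 -0.1743] yaw -0.002 1-IoU 0.075 {'top': 0.69}
yellow_tray pos [ 0.4586 -0.173 ] yaw 0.001 1-IoU 0.069 {'scene':
[... 401 characters left out ...]
18] yaw 0.535 1-IoU 0.074 {'scene': 0.82}
blue_box pos [0.4483 0.169 ] yaw 0.522 1-IoU 0.071 {'top': 0.52, 'scene': 0.65}
blue_box pos [0.4483 0.1683] yaw 0.515 1-IoU 0.088 {'top': 0.52}
blue_box pos [0.4475 0.1708] yaw 0.477 1-IoU 0.035 {'scene': 0.65}
steel_box pos [ 0.6683 -0.0055] yaw 0.489 1-IoU 0.096 {'top': 0.65, 'scene': 0.83}
steel_box pos [ 0.6691 -0.0071] yaw 0.488 1-IoU 0.099 {'top': 0.65}
steel_box pos [ 0.6671 -0.0027] yaw 0.501 1-IoU 0.054 {'scene': 0.83}
yellow_carton pos [0.4458 0.1644] yaw 0.53 1-IoU 0.084 {'top': 0.83, 'scene': 0.93}
yellow_carton pos [0.4469 0.1642] yaw 0.527 1-IoU 0.053 {'top': 0.83}
yellow_carton pos [0.4435 0.1677] yaw 0.545 1-IoU 0.049 {'scene': 0.93}
```

View pics/fit.png

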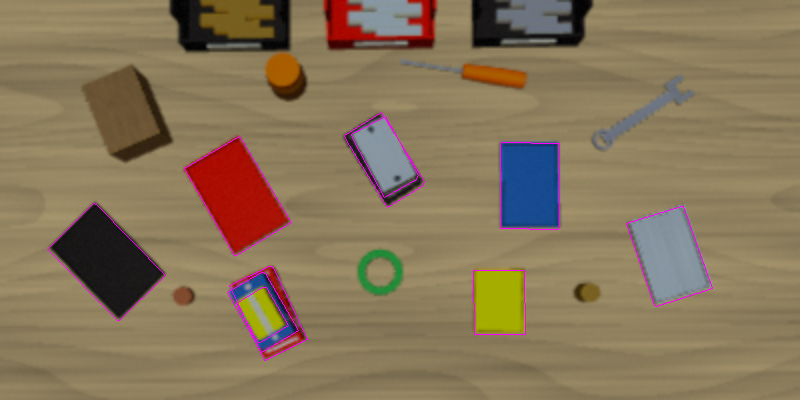

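```bash
cat > go.py <<'E'
import sys
from h import *
def plan(x,y,z,yaw):
    s=robot.read_state(); R=Rn.from_rotvec(s["orientation"]).as_matrix()
    d=R.T@(np.array([x,y,z])-s["tool_pos"])
    a=np.arctan2(R[1,0],R[0,0]); e=(yaw-a+np.pi/2)%np.pi-np.pi/2
    print("t",round(s["t"],2),"tcp",s["tool_pos"].round(4),"yaw",round(a,3),"down",R[2,2].round(4),"F",s["force"].round(1),"open",round(s["opening"],4),"q6",s["q"][5].round(2))
    print("delta",d.round(4),"spin",round(-e,3),"q6 after ~",round(np.arctan2(y,x)+np.pi/2-(a+e),2))
if __name__=="__main__": plan(*map(float,sys.argv[1:5]))
E
python3 go.py .4455 .1655 .2 .53
```

```text
t 3.2 tcp [ 0.2495 -0.5457  0.2186] yaw 0.429 down -1.0 F [0.3 0.5 0.4] open 0.093 q6 -0.09
delta [ 0.4739 -0.5653  0.0186] spin -0.101 q6 after ~ 1.4
```

```bash
python3 -m pendant '[{"delta_pos":[0.2,-0.24,-0.03],"spin":-0.1},{"delta_pos":[0.474,-0.565,0.0],"spin":-0.1},{"delta_pos":[0.474,-0.565,0.0],"spin":-0.1},{"delta_pos":[0.474,-0.565,0.0],"spin":-0.1},{"delta_pos":[0.474,-0.565,0.0],"spin":-0.1},{"delta_pos":[0.474,-0.565,0.0],"spin":-0.1},{"delta_pos":[0.474,-0.565,0.0],"spin":-0.1},{"delta_pos":[0.474,-0.565,0.0],"spin":-0.1},{"delta_pos":[0.474,-0.565,0.0],"spin":-0.1},{"delta_pos":[0.474,-0.565,0.0],"spin":-0.1}]' -1 15; python3 go.py .4455 .1655 .2 .53
```

```text
t: 4.2
tool_pos: [0.3826, -0.062, 0.2207]
orientation: [3.032, 0.82, 0.002]
force: [1.2, -0.3, -0.3]
opening: 0.0929
t 4.2 tcp [ 0.3826 -0.062   0.2207] yaw 0.528 down -1.0 F [ 1.2 -0.3 -0.3] open 0.0929 q6 0.75
delta [ 0.169  -0.1648  0.0207] spin -0.002 q6 after ~ 1.4
```

```bash
python3 -m pendant '[{"delta_pos":[0.169,-0.165,0.02],"spin":0},{"delta_pos":[0.169,-0.165,0.02],"spin":0},{"delta_pos":[0.169,-0.165,0.02],"spin":0},{"delta_pos":[0.169,-0.165,0.02],"spin":0},{"delta_pos":[0.169,-0.165,0.02],"spin":0},{"delta_pos":[0.169,-0.165,0.02],"spin":0},{"delta_pos":[0.169,-0.165,0.02],"spin":0}]'
python3 - <<'E'
from h import *
D=look(("wrist",),"y")
for n,z in(("yellow_carton",.076),("blue_box",.036),("red_case",0)):
    try: fit(n,D,z)
    except Exception as e: print(n,e)
E
python3 go.py .4455 .1655 .14 .53
```

```text
t: 4.9
tool_pos: [0.445, 0.1662, 0.2004]
orientation: [3.031, 0.824, 0.0]
force: [-0.3, -0.7, -0.3]
opening: 0.093
yellow_carton pos [0.445  0.1664] yaw 0.533 1-IoU 0.036 {'wrist': 0.94}
blue_box pos [0.4476 0.1876] yaw -0.105 1-IoU 0.288 {'wrist': 0.94}
red_case pos [0.5306 0.1735] yaw -0.189 1-IoU 0.471 {'wrist': 0.83}
t 5.1 tcp [0.4455 0.1645 0.201 ] yaw 0.527 down -1.0 F [-0.2 -0.5 -0. ] open 0.093 q6 1.29
delta [ 0.0004 -0.0009  0.061 ] spin -0.003 q6 after ~ 1.4
```

View pics/wrist_y.png

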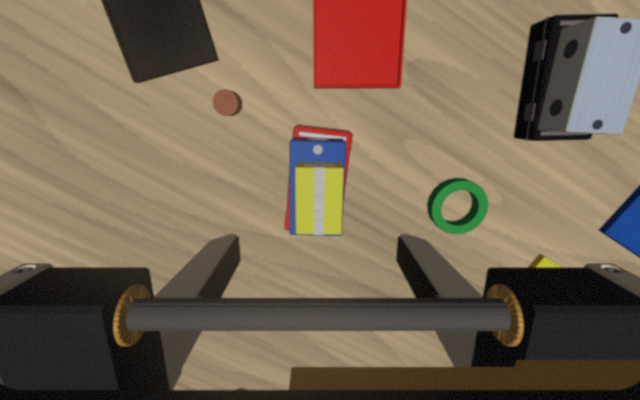

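The wrist picture shows the yellow carton between the fingers at about (319,200), on the blue box (317,150), which is on the red case. The wrist fit agrees with the other cameras within 1 mm. I'll descend now.

```bash
python3 -m pendant '[{"delta_pos":[0,-0.001,0.04],"spin":0},{"delta_pos":[0,-0.001,0.08],"spin":0},{"delta_pos":[0,-0.001,0.1],"spin":0},{"delta_pos":[0,-0.001,0.108],"spin":0},{"delta_pos":[0,-0.001,0.113],"spin":0},{"delta_pos":[0,-0.001,0.117],"spin":0},{"delta_pos":[0,-0.001,0.117],"spin":0},{"delta_pos":[0,-0.001,0.117],"spin":0}]' && python3 go.py .445 .1664 .084 .53
```

```text
t: 5.9
tool_pos: [0.4461, 0.1655, 0.0851]
orientation: [3.032, 0.817, 0.006]
force: [0.2, -0.1, 0.4]
opening: 0.093
t 5.9 tcp [0.4461 0.1655 0.0851] yaw 0.527 down -1.0 F [ 0.2 -0.1  0.4] open 0.093 q6 1.29
delta [-0.0005 -0.0013  0.0011] spin -0.003 q6 after ~ 1.4
```

```bash
python3 -m pendant '[{"delta_pos":[0,-0.001,0.001],"spin":0},{"delta_pos":[0,-0.001,0.001],"spin":0},{"delta_pos":[0,-0.001,0.001],"spin":0},{"delta_pos":[0,-0.001,0.001],"spin":0},{"delta_pos":[0,-0.001,0.001],"spin":0},{"delta_pos":[0,-0.001,0.001],"spin":0},{"delta_pos":[0,-0.001,0.001],"spin":0},{"delta_pos":[0,-0.001,0.001],"spin":0}]' 1 15 && python3 -m pendant '[{"delta_pos":[0,0,-0.01],"spin":0},{"delta_pos":[0,0,-0.04],"spin":0},{"delta_pos":[0,0,-0.08],"spin":0},{"delta_pos":[0,0,-0.12],"spin":0},{"delta_pos":[0,0,-0.12],"spin":0},{"delta_pos":[0,0,-0.12],"spin":0}]' && python3 go.py .4585 -.1736 .12 0 && python3 - <<'E'
from h import *
look(("wrist",),"y2")
E
```

```text
t: 6.7
tool_pos: [0.4456, 0.1663, 0.0841]
orientation: [3.032, 0.817, 0.006]
force: [-0.7, 0.0, 0.4]
opening: 0.042
t: 7.3
tool_pos: [0.4459, 0.1665, 0.2057]
orientation: [3.032, 0.817, 0.01]
force: [0.1, 0.8, -2.1]
opening: 0.0421
t 7.3 tcp [0.4459 0.1665 0.2057] yaw 0.527 down -1.0 F [ 0.1  0.8 -2.1] open 0.0421 q6 1.29
delta [-0.1606  0.3001  0.0856] spin 0.527 q6 after ~ 1.21
```

View pics/wrist_y2.png

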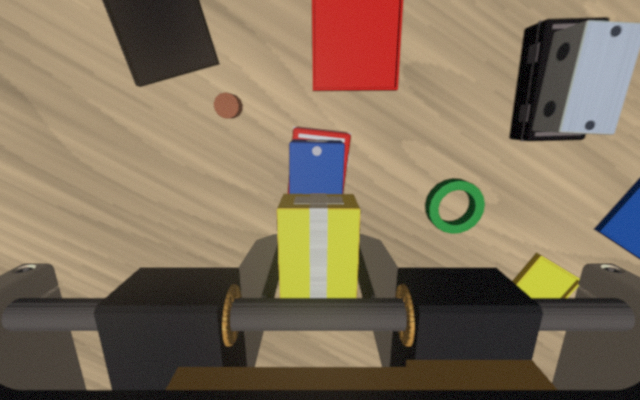

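The carton is held level, with the opening at 42 mm. Next I carry it to the yellow tray.

```bash
python3 -m pendant '[{"delta_pos":[-0.02,0.03,0],"spin":0.05},{"delta_pos":[-0.16,0.3,0],"spin":0.527},{"delta_pos":[-0.16,0.3,0],"spin":0.527},{"delta_pos":[-0.16,0.3,0],"spin":0.527},{"delta_pos":[-0.16,0.3,0],"spin":0.527},{"delta_pos":[-0.16,0.3,0],"spin":0.527},{"delta_pos":[-0.16,0.3,0],"spin":0.527},{"delta_pos":[-0.16,0.3,0.08],"spin":0.527},{"delta_pos":[-0.16,0.3,0.15],"spin":0.527},{"delta_pos":[-0.16,0.3,0.15],"spin":0.527}]' && python3 go.py .4585 -.1736 .013 0
```

```text
t: 8.35
tool_pos: [0.4561, -0.1735, 0.0507]
orientation: [-3.141, 0.003, -0.002]
force: [-0.6, -0.2, -1.6]
opening: 0.0419
t 8.35 tcp [ 0.4561 -0.1735  0.0507] yaw -0.002 down -1.0 F [-0.6 -0.2 -1.6] open 0.0419 q6 1.1
delta [0.0023 0.0001 0.0377] spin -0.002 q6 after ~ 1.21
```

```bash
python3 -m pendant '[{"delta_pos":[0.002,0,0.015],"spin":0},{"delta_pos":[0.002,0,0.025],"spin":0},{"delta_pos":[0.002,0,0.03],"spin":0},{"delta_pos":[0.002,0,0.033],"spin":0},{"delta_pos":[0.002,0,0.036],"spin":0},{"delta_pos":[0.002,0,0.037],"spin":0},{"delta_pos":[0.002,0,0.038],"spin":0},{"delta_pos":[0.002,0,0.038],"spin":0}]' && python3 go.py .4585 -.1736 .012 0;python3 - <<'E'
from h import *
D=look(("wrist","scene"),"y3")
fit("yellow_carton",{"scene":D["scene"]},.004)
E
```

```text
t: 9.15
tool_pos: [0.4586, -0.1737, 0.0132]
orientation: [-3.141, 0.003, -0.004]
force: [-0.4, 0.2, -0.9]
opening: 0.0421
t 9.15 tcp [ 0.4586 -0.1737  0.0132] yaw -0.002 down -1.0 F [-0.4  0.2 -0.9] open 0.0421 q6 1.1
delta [-0.0001 -0.0001  0.0012] spin -0.002 q6 after ~ 1.21
yellow_carton pos [ 0.4676 -0.1618] yaw -0.794 1-IoU 0.437 {'scene': 0.83}
```

View pics/wrist_y3.png

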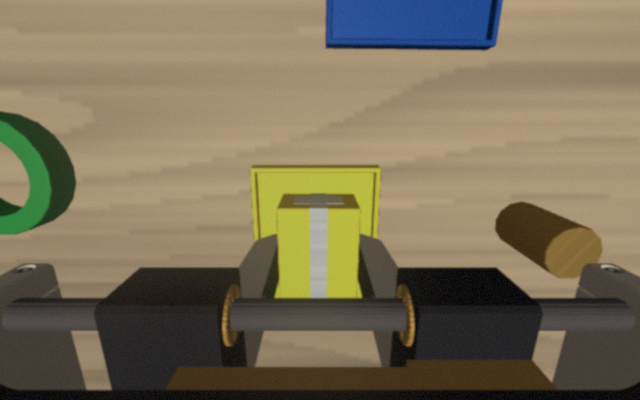

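The carton sits centred over the yellow tray, whose inside spans columns 258–373. I lower it 1 mm more and release.

```bash
python3 -m pendant '[{"delta_pos":[0,0,0.001],"spin":0},{"delta_pos":[0,0,0.001],"spin":0},{"delta_pos":[0,0,0.001],"spin":0}]' && python3 -m pendant '[{"delta_pos":[0,0,0],"spin":0},{"delta_pos":[0,0,0],"spin":0},{"delta_pos":[0,0,0],"spin":0},{"delta_pos":[0,0,0],"spin":0}]' -0.3 && python3 -m pendant '[{"delta_pos":[0,0,-0.01],"spin":0},{"delta_pos":[0,0,-0.03],"spin":0},{"delta_pos":[0,0,-0.08],"spin":0},{"delta_pos":[0,0,-0.13],"spin":0},{"delta_pos":[0,0,-0.18],"spin":0},{"delta_pos":[0,0,-0.18],"spin":0}]' -1;  python3 - <<'E'
from h import *
D=look(("wrist",),"y4")
fit("yellow_carton",D,.004)
E
python3 go.py .448 .169 .18 .50
```

```text
t: 9.6
tool_pos: [0.4586, -0.1737, 0.0122]
orientation: [-3.141, 0.003, -0.004]
force: [0.6, 0.1, 0.4]
opening: 0.0419
t: 10.0
tool_pos: [0.4586, -0.1737, 0.0122]
orientation: [-3.141, 0.003, -0.004]
force: [-0.8, 0.6, -0.1]
opening: 0.0603
t: 10.6
tool_pos: [0.4623, -0.1758, 0.2018]
orientation: [3.136, -0.003, 0.024]
force: [2.0, -0.5, 0.7]
opening: 0.093
yellow_carton pos [ 0.4588 -0.1736] yaw -0.008 1-IoU 0.033 {'wrist': 0.87}
t 10.7 tcp [ 0.4593 -0.1744  0.1947] yaw -0.002 down -1.0 F [ 0.3 -0.6 -1.3] open 0.0928 q6 1.1
delta [-0.0121 -0.3434  0.0141] spin -0.502 q6 after ~ 1.43
```

View pics/wrist_y4.png

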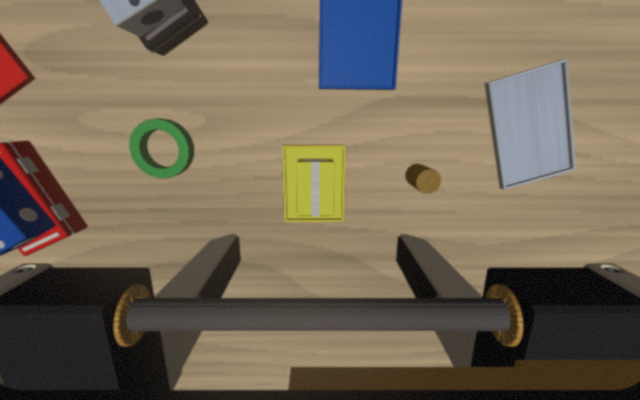

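The yellow carton lies flat in its tray (315,187). Next is the blue box.

```bash
python3 -m pendant '[{"delta_pos":[-0.012,-0.343,0],"spin":-0.5},{"delta_pos":[-0.012,-0.343,0],"spin":-0.5},{"delta_pos":[-0.012,-0.343,0],"spin":-0.5},{"delta_pos":[-0.012,-0.343,0],"spin":-0.5},{"delta_pos":[-0.012,-0.343,0],"spin":-0.5},{"delta_pos":[-0.012,-0.343,0],"spin":-0.5},{"delta_pos":[-0.012,-0.343,0],"spin":-0.5},{"delta_pos":[-0.012,-0.343,0],"spin":-0.5},{"delta_pos":[-0.012,-0.343,0],"spin":-0.5},{"delta_pos":[-0.012,-0.343,0],"spin":-0.5}]'
python3 - <<'E'
from h import *
D=look(("wrist","top","scene"),"b")
for d in ({"wrist":D["wrist"]},{"top":D["top"],"scene":D["scene"]}): fit("blue_box",d,.036)
fit("blue_tray",{"wrist":D["wrist"]},0)
E
python3 go.py .448 .169 .045 .5
```

```text
t: 11.7
tool_pos: [0.4474, 0.1678, 0.1928]
orientation: [3.041, 0.773, 0.005]
force: [-0.5, -0.2, -0.3]
opening: 0.0929
blue_box pos [0.4467 0.1698] yaw 0.501 1-IoU 0.015 {'wrist': 0.72}
blue_box pos [0.4462 0.17  ] yaw 0.528 1-IoU 0.375 {'top': 0.65, 'scene': 0.87}
blue_tray pos [ 0.6094 -0.2423] yaw 1.55 1-IoU 0.492 {'wrist': 0.93}
t 12.05 tcp [0.4482 0.168  0.1941] yaw 0.497 down -1.0 F [0.1 0.  1.4] open 0.0931 q6 1.33
delta [-0.0005 -0.0017  0.1491] spin -0.003 q6 after ~ 1.43
```

View pics/wrist_b.png

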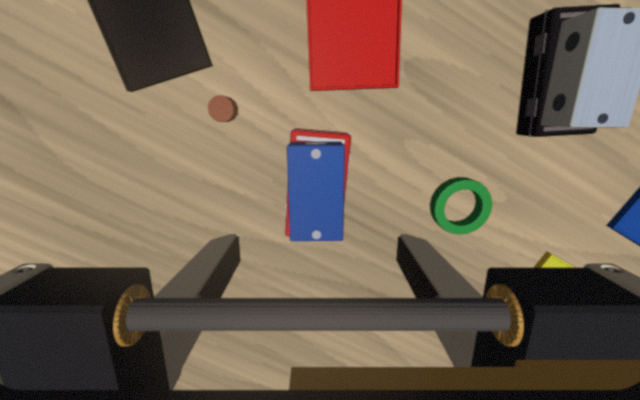

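The picture shows the blue box, fully uncovered, at (316,192), turned about 0.06 rad from the red case. The wrist fit has an IoU of 0.985. I'll descend to it.

```bash
python3 -m pendant '[{"delta_pos":[0,-0.002,0.04],"spin":0},{"delta_pos":[0,-0.002,0.085],"spin":0},{"delta_pos":[0,-0.002,0.12],"spin":0},{"delta_pos":[0,-0.002,0.135],"spin":0},{"delta_pos":[0,-0.002,0.143],"spin":0},{"delta_pos":[0,-0.002,0.148],"spin":0},{"delta_pos":[0,-0.002,0.148],"spin":0},{"delta_pos":[0,-0.002,0.148],"spin":0}]' && python3 go.py .4467 .1698 .045 .5
```

```text
t: 12.85
tool_pos: [0.4493, 0.1698, 0.0474]
orientation: [3.042, 0.771, 0.013]
force: [0.1, 0.7, 0.1]
opening: 0.0929
t 12.85 tcp [0.4493 0.1698 0.0474] yaw 0.497 down -1.0 F [0.1 0.7 0.1] open 0.0929 q6 1.33
delta [-0.0023 -0.0013  0.0024] spin -0.003 q6 after ~ 1.43
```

```bash
python3 -m pendant '[{"delta_pos":[-0.002,-0.001,0.002],"spin":0},{"delta_pos":[-0.002,-0.001,0.002],"spin":0},{"delta_pos":[-0.002,-0.001,0.002],"spin":0},{"delta_pos":[-0.002,-0.001,0.002],"spin":0}]' && python3 -m pendant '[{"delta_pos":[0,0,0],"spin":0},{"delta_pos":[0,0,0],"spin":0},{"delta_pos":[0,0,0],"spin":0},{"delta_pos":[0,0,0],"spin":0},{"delta_pos":[0,0,0],"spin":0},{"delta_pos":[0,0,0],"spin":0},{"delta_pos":[0,0,0],"spin":0},{"delta_pos":[0,0,0],"spin":0}]' 1 20 && python3 -m pendant '[{"delta_pos":[0,0,-0.01],"spin":0},{"delta_pos":[0,0,-0.04],"spin":0},{"delta_pos":[0,0,-0.08],"spin":0},{"delta_pos":[0,0,-0.12],"spin":0},{"delta_pos":[0,0,-0.13],"spin":0},{"delta_pos":[0,0,-0.13],"spin":0}]' && python3 - <<'E'
from h import *
D=look(("wrist","top","scene"),"b2")
for n in ("red_case",):
  fit(n,{"wrist":D["wrist"]},0); fit(n,{"top":D["top"],"scene":D["scene"]},0)
E
python3 go.py .632 -.2225 .18 -.015
```

```text
t: 13.25
tool_pos: [0.4472, 0.1697, 0.0456]
orientation: [3.042, 0.771, 0.013]
force: [0.0, 0.6, -0.2]
opening: 0.0931
t: 14.05
tool_pos: [0.4472, 0.1697, 0.0456]
orientation: [3.042, 0.771, 0.013]
force: [0.3, 0.3, -0.6]
opening: 0.0539
t: 14.65
tool_pos: [0.4475, 0.1703, 0.1782]
orientation: [3.042, 0.771, 0.021]
force: [-0.2, -0.2, -1.7]
opening: 0.054
red_case pos [0.5261 0.2081] yaw 0.493 1-IoU 0.355 {'wrist': 0.62}
red_case pos [0.4448 0.1703] yaw 0.433 1-IoU 0.419 {'top': 0.61, 'scene': 0.62}
t 14.95 tcp [0.4449 0.1695 0.1736] yaw 0.497 down -1.0 F [-0.3 -0.9 -2.4] open 0.0542 q6 1.33
delta [-0.0222  0.4338 -0.0047] spin 0.512 q6 after ~ 1.25
```

View pics/wrist_b2.png

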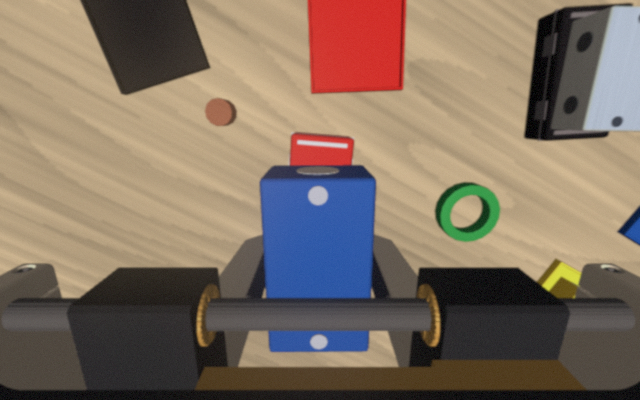

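The blue box is held level, with the opening at 54 mm. Next I carry it to the blue tray.

```bash
python3 -m pendant '[{"delta_pos":[0,0.03,0],"spin":0.05},{"delta_pos":[-0.022,0.434,0],"spin":0.512},{"delta_pos":[-0.022,0.434,0],"spin":0.512},{"delta_pos":[-0.022,0.434,0],"spin":0.512},{"delta_pos":[-0.022,0.434,0],"spin":0.512},{"delta_pos":[-0.022,0.434,0],"spin":0.512},{"delta_pos":[-0.022,0.434,0],"spin":0.512},{"delta_pos":[-0.022,0.434,0],"spin":0.512},{"delta_pos":[-0.022,0.434,0],"spin":0.512},{"delta_pos":[-0.022,0.434,0.03],"spin":0.512}]' && python3 - <<'E'
from h import *
D=look(("wrist",),"b3")
fit("blue_tray",D,0)
E
python3 go.py .632 -.2225 .0135 -.015
```

```text
t: 15.95
tool_pos: [0.636, -0.2296, 0.1485]
orientation: [3.135, -0.031, 0.02]
force: [-0.0, 0.0, -1.1]
opening: 0.0539
blue_tray pos [ 0.7254 -0.2203] yaw 0.04 1-IoU 0.31 {'wrist': 0.59}
t 16.05 tcp [ 0.6295 -0.2233  0.1387] yaw -0.018 down -1.0 F [-2.1  0.5 -3. ] open 0.0539 q6 1.17
delta [ 0.0028 -0.0006  0.1252] spin -0.003 q6 after ~ 1.25
```

View pics/wrist_b3.png

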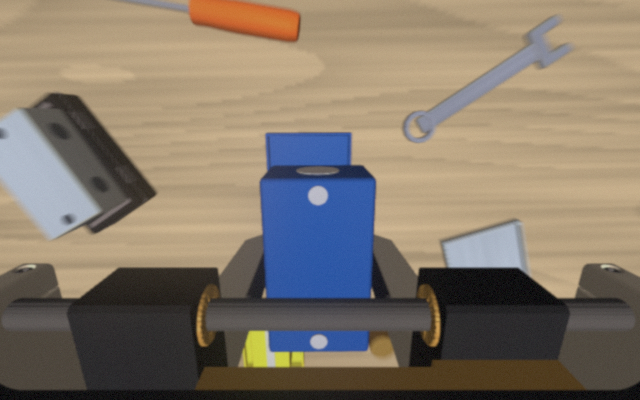

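The tray's centre, at column 308, looks about 7–10 px left of the box at 318. The arm was still settling when this was taken: y read −0.2296, then −0.2233. I'll lower partway and look again.

```bash
python3 -m pendant '[{"delta_pos":[0.002,0,0.03],"spin":0},{"delta_pos":[0.002,0,0.06],"spin":0},{"delta_pos":[0.002,0,0.08],"spin":0},{"delta_pos":[0.002,0,0.09],"spin":0},{"delta_pos":[0.002,0,0.09],"spin":0},{"delta_pos":[0.002,0,0.09],"spin":0}]' && python3 - <<'E'
from h import *
D=look(("wrist",),"b4")
E
python3 go.py .632 -.2225 .0135 -.015
```

```text
t: 16.65
tool_pos: [0.6319, -0.223, 0.05]
orientation: [-3.14, 0.027, 0.003]
force: [0.6, 0.2, -1.8]
opening: 0.0536
t 16.7 tcp [ 0.6324 -0.2233  0.0507] yaw -0.018 down -1.0 F [ 0.1  0.2 -1.8] open 0.0534 q6 1.17
delta [-0.0004 -0.0008  0.0372] spin -0.003 q6 after ~ 1.25
```

View pics/wrist_b4.png

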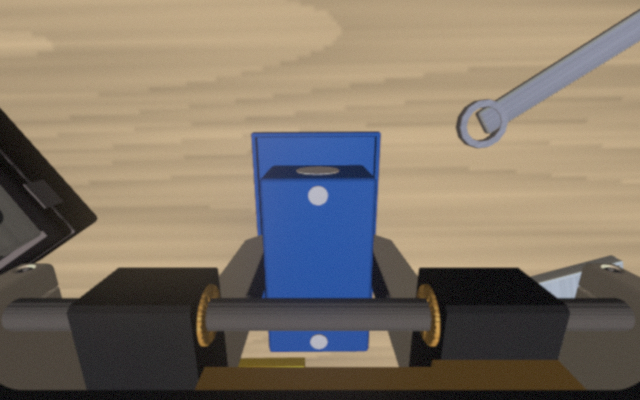

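Settled, the box at column 318 is over the tray's centre (252–380, centre 316). I lower and release.

```bash
python3 -m pendant '[{"delta_pos":[0,-0.001,0.015],"spin":0},{"delta_pos":[0,-0.001,0.025],"spin":0},{"delta_pos":[0,-0.001,0.031],"spin":0},{"delta_pos":[0,-0.001,0.034],"spin":0},{"delta_pos":[0,-0.001,0.036],"spin":0},{"delta_pos":[0,-0.001,0.037],"spin":0},{"delta_pos":[0,-0.001,0.037],"spin":0},{"delta_pos":[0,-0.001,0.037],"spin":0}]' && python3 go.py .632 -.2225 .0135 -.015
```

```text
t: 17.5
tool_pos: [0.6327, -0.2224, 0.014]
orientation: [-3.141, 0.028, -0.0]
force: [0.1, 0.0, -1.0]
opening: 0.0537
t 17.5 tcp [ 0.6327 -0.2224  0.014 ] yaw -0.018 down -1.0 F [ 0.1  0.  -1. ] open 0.0537 q6 1.17
delta [-0.0007  0.0001  0.0005] spin -0.003 q6 after ~ 1.25
```

```bash
python3 -m pendant '[{"delta_pos":[0,0,0.0005],"spin":0},{"delta_pos":[0,0,0.0005],"spin":0}]' && python3 -m pendant '[{"delta_pos":[0,0,0],"spin":0},{"delta_pos":[0,0,0],"spin":0},{"delta_pos":[0,0,0],"spin":0},{"delta_pos":[0,0,0],"spin":0}]' -0.55 && python3 -m pendant '[{"delta_pos":[0,0,-0.01],"spin":0},{"delta_pos":[0,0,-0.03],"spin":0},{"delta_pos":[0,0,-0.08],"spin":0},{"delta_pos":[0,0,-0.13],"spin":0},{"delta_pos":[0,0,-0.18],"spin":0},{"delta_pos":[0,0,-0.18],"spin":0},{"delta_pos":[0,0,-0.18],"spin":0}]' -1;  python3 - <<'E'
from h import *
D=look(("wrist","top","scene"),"b5")
fit("blue_box",{"wrist":D["wrist"]},.004)
fit("red_case",{"top":D["top"]},0); fit("red_case",{"scene":D["scene"]},0)
E
python3 go.py .4445 .1695 .18 .445
```

```text
t: 17.7
tool_pos: [0.6329, -0.2226, 0.0139]
orientation: [-3.141, 0.028, -0.001]
force: [-1.5, 0.2, 1.7]
opening: 0.0539
t: 18.1
tool_pos: [0.633, -0.2226, 0.0139]
orientation: [-3.141, 0.028, -0.001]
force: [-0.3, 0.4, -0.9]
opening: 0.0715
t: 18.8
tool_pos: [0.6343, -0.2232, 0.1974]
orientation: [3.14, -0.028, 0.009]
force: [0.5, 0.2, -0.0]
opening: 0.0929
blue_box pos [ 0.6329 -0.2224] yaw -0.001 1-IoU 0.026 {'wrist': 0.78}
red_case pos [0.4461 0.1656] yaw 0.437 1-IoU 0.066 {'top': 0.62}
red_case pos [0.4652 0.1791] yaw 0.472 1-IoU 0.401 {'scene': 0.59}
t 19.1 tcp [ 0.6319 -0.2222  0.1918] yaw -0.018 down -1.0 F [-0.5 -0.4 -0.1] open 0.0928 q6 1.17
delta [-0.1943 -0.3883  0.0129] spin -0.463 q6 after ~ 1.49
```

View pics/wrist_b5.png

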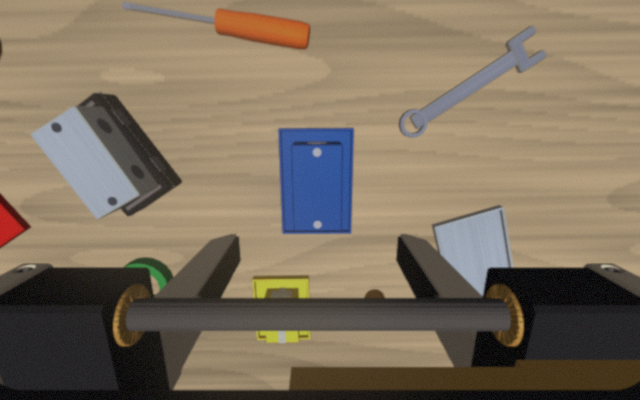

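The blue box lies in its tray (317,188). Next is the red case.

```bash
python3 -m pendant '[{"delta_pos":[-0.194,-0.388,0],"spin":-0.463},{"delta_pos":[-0.194,-0.388,0],"spin":-0.463},{"delta_pos":[-0.194,-0.388,0],"spin":-0.463},{"delta_pos":[-0.194,-0.388,0],"spin":-0.463},{"delta_pos":[-0.194,-0.388,0],"spin":-0.463},{"delta_pos":[-0.194,-0.388,0],"spin":-0.463},{"delta_pos":[-0.194,-0.388,0],"spin":-0.463},{"delta_pos":[-0.194,-0.388,0],"spin":-0.463},{"delta_pos":[-0.194,-0.388,0],"spin":-0.463},{"delta_pos":[-0.194,-0.388,0],"spin":-0.463}]' && python3 -m pendant '[{"delta_pos":[0,0,0],"spin":0},{"delta_pos":[0,0,0],"spin":0}]'
python3 - <<'E'
from h import *
D=look(("wrist",),"r")
fit("red_case",D,0)
for o in robot.outline_of("wrist","red_case"): print(o["score"],np.argwhere(o["mask"]).mean(0))
E
python3 go.py .4455 .168 .011 .44
```

```text
t: 20.1
tool_pos: [0.4425, 0.1724, 0.1922]
orientation: [-3.059, -0.7, 0.005]
force: [0.2, -0.2, 0.5]
opening: 0.0931
t: 20.3
tool_pos: [0.4424, 0.1719, 0.1917]
orientation: [-3.059, -0.7, 0.007]
force: [0.3, -1.0, 0.2]
opening: 0.0931
red_case pos [0.4451 0.1684] yaw 0.421 1-IoU 0.028 {'wrist': 0.79}
0.79 [179.78540373 322.65496894]
t 20.45 tcp [0.443  0.1714 0.192 ] yaw 0.448 down -1.0 F [ 0.4 -0.9 -0.4] open 0.093 q6 1.38
delta [0.0013 0.0049 0.181 ] spin 0.008 q6 after ~ 1.49
```

View pics/wrist_r.png

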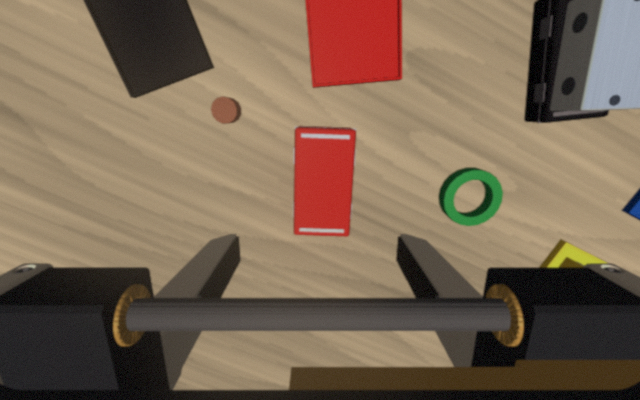

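The uncovered red case is at (323,182), and the fit is good, so I descend.

```bash
python3 -m pendant '[{"delta_pos":[0.001,0.004,0.04],"spin":0.02},{"delta_pos":[0.001,0.004,0.085],"spin":0.02},{"delta_pos":[0.001,0.004,0.13],"spin":0.02},{"delta_pos":[0.001,0.004,0.155],"spin":0.02},{"delta_pos":[0.001,0.004,0.17],"spin":0.02},{"delta_pos":[0.001,0.004,0.178],"spin":0.02},{"delta_pos":[0.001,0.004,0.181],"spin":0.02},{"delta_pos":[0.001,0.004,0.181],"spin":0.02},{"delta_pos":[0.001,0.004,0.181],"spin":0.02}]' && python3 go.py .4451 .1684 .011 .425
```

```text
t: 21.35
tool_pos: [0.4458, 0.1687, 0.0121]
orientation: [-3.067, -0.666, 0.003]
force: [1.0, -0.4, 0.9]
opening: 0.093
t 21.35 tcp [0.4458 0.1687 0.0121] yaw 0.428 down -1.0 F [ 1.  -0.4  0.9] open 0.093 q6 1.39
delta [-0.0008  0.      0.0011] spin 0.003 q6 after ~ 1.51
```

```bash
python3 -m pendant '[{"delta_pos":[0,0,0.001],"spin":0},{"delta_pos":[0,0,0.001],"spin":0},{"delta_pos":[0,0,0.001],"spin":0},{"delta_pos":[0,0,0.001],"spin":0},{"delta_pos":[0,0,0.001],"spin":0},{"delta_pos":[0,0,0.001],"spin":0},{"delta_pos":[0,0,0.001],"spin":0},{"delta_pos":[0,0,0.001],"spin":0}]' 1 25 && python3 -m pendant '[{"delta_pos":[0,0,-0.01],"spin":0},{"delta_pos":[0,0,-0.04],"spin":0},{"delta_pos":[0,0,-0.08],"spin":0},{"delta_pos":[0,0,-0.11],"spin":0},{"delta_pos":[0,0,-0.11],"spin":0},{"delta_pos":[0,0,-0.11],"spin":0}]' && python3 - <<'E'
from h import *
D=look(("wrist",),"r2")
fit("red_tray",D,0)
E
python3 go.py .6215 .218 .12 .535
```

```text
t: 22.15
tool_pos: [0.4459, 0.1688, 0.0113]
orientation: [-3.067, -0.666, 0.003]
force: [-2.2, -0.5, 4.7]
opening: 0.064
t: 22.75
tool_pos: [0.4463, 0.1685, 0.1214]
orientation: [-3.067, -0.667, 0.001]
force: [-0.0, -1.2, -3.0]
opening: 0.0637
red_tray pos [0.6207 0.2204] yaw 0.529 1-IoU 0.17 {'wrist': 0.76}
t 22.85 tcp [0.4448 0.1681 0.1193] yaw 0.428 down -1.0 F [-1.3 -0.1 -2.9] open 0.064 q6 1.39
delta [ 0.1815  0.028  -0.0016] spin -0.107 q6 after ~ 1.37
```

View pics/wrist_r2.png

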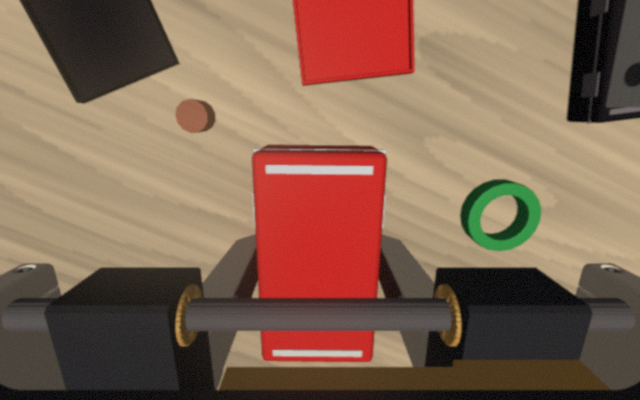

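The red case is held level, with the opening at 64 mm. Next I carry it over the red tray.

```bash
python3 -m pendant '[{"delta_pos":[0.03,0.005,0],"spin":-0.02},{"delta_pos":[0.18,0.028,0],"spin":-0.107},{"delta_pos":[0.18,0.028,0],"spin":-0.107},{"delta_pos":[0.18,0.028,0],"spin":-0.107},{"delta_pos":[0.181,0.028,0.02],"spin":-0.107},{"delta_pos":[0.181,0.028,0.05],"spin":-0.107},{"delta_pos":[0.181,0.028,0.065],"spin":-0.107},{"delta_pos":[0.181,0.028,0.07],"spin":-0.107},{"delta_pos":[0.181,0.028,0.07],"spin":-0.107},{"delta_pos":[0.181,0.028,0.07],"spin":-0.107}]' && python3 - <<'E'
from h import *
D=look(("wrist",),"r3")
E
python3 go.py .6215 .218 .0155 .535
```

```text
t: 23.85
tool_pos: [0.6213, 0.2181, 0.0498]
orientation: [-3.027, -0.829, 0.005]
force: [0.5, -0.3, -2.0]
opening: 0.0639
t 23.9 tcp [0.6217 0.2182 0.0504] yaw 0.535 down -1.0 F [ 1.  -0.3 -2. ] open 0.064 q6 1.29
delta [-0.0003  0.0002  0.0349] spin 0.0 q6 after ~ 1.37
```

View pics/wrist_r3.png

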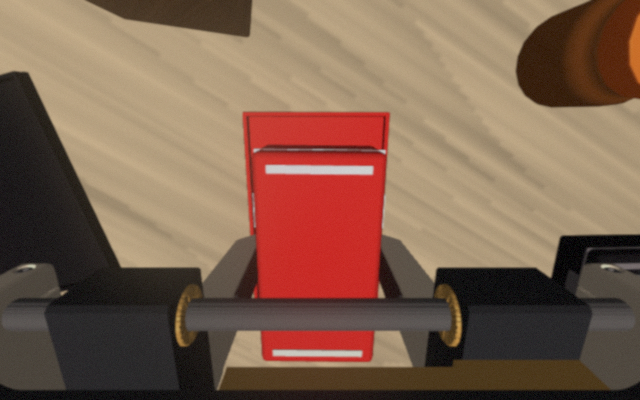

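The case at column 319 is centred over the tray (244–389), so I lower it.

```bash
python3 -m pendant '[{"delta_pos":[0,0,0.015],"spin":0},{"delta_pos":[0,0,0.025],"spin":0},{"delta_pos":[0,0,0.03],"spin":0},{"delta_pos":[0,0,0.033],"spin":0},{"delta_pos":[0,0,0.034],"spin":0},{"delta_pos":[0,0,0.035],"spin":0},{"delta_pos":[0,0,0.035],"spin":0},{"delta_pos":[0,0,0.035],"spin":0}]' && python3 go.py .6215 .218 .0155 .535
```

```text
t: 24.7
tool_pos: [0.6219, 0.2183, 0.0158]
orientation: [-3.027, -0.83, 0.002]
force: [0.0, 0.0, -2.3]
opening: 0.0637
t 24.7 tcp [0.6219 0.2183 0.0158] yaw 0.535 down -1.0 F [ 0.   0.  -2.3] open 0.0637 q6 1.29
delta [-0.0006  0.0001  0.0003] spin 0.0 q6 after ~ 1.37
```

Still carrying its weight (−2.3 N). I go down another 1 mm before releasing.

```bash
python3 -m pendant '[{"delta_pos":[0,0,0.0005],"spin":0},{"delta_pos":[0,0,0.001],"spin":0},{"delta_pos":[0,0,0.001],"spin":0},{"delta_pos":[0,0,0.001],"spin":0}]' && python3 -m pendant '[{"delta_pos":[0,0,0],"spin":0},{"delta_pos":[0,0,0],"spin":0},{"delta_pos":[0,0,0],"spin":0},{"delta_pos":[0,0,0],"spin":0}]' -0.75 && python3 -m pendant '[{"delta_pos":[0,0,-0.01],"spin":0},{"delta_pos":[0,0,-0.03],"spin":0},{"delta_pos":[0,0,-0.08],"spin":0},{"delta_pos":[0,0,-0.13],"spin":0},{"delta_pos":[0,0,-0.18],"spin":0},{"delta_pos":[0,0,-0.19],"spin":0},{"delta_pos":[0,0,-0.19],"spin":0},{"delta_pos":[0,0,-0.19],"spin":0}]' -1;  python3 - <<'E'
from h import *
D=look(("wrist",),"r5")
fit("red_case",D,.004)
E
python3 go.py .668 -.005 .21 .49
```

```text
t: 25.1
tool_pos: [0.6222, 0.2185, 0.0153]
orientation: [-3.027, -0.83, 0.001]
force: [-0.6, 0.2, 1.4]
opening: 0.0634
t: 25.5
tool_pos: [0.6223, 0.2185, 0.0154]
orientation: [-3.027, -0.83, 0.001]
force: [-0.3, -0.2, -0.0]
opening: 0.0808
t: 26.3
tool_pos: [0.6221, 0.2178, 0.2044]
orientation: [-3.027, -0.83, 0.003]
force: [-0.0, 0.2, -0.8]
opening: 0.093
red_case pos [0.6215 0.2187] yaw 0.521 1-IoU 0.029 {'wrist': 0.91}
t 26.4 tcp [0.6212 0.2175 0.2025] yaw 0.535 down -1.0 F [-0.5  0.  -0.1] open 0.0928 q6 1.29
delta [-0.0732  0.2152 -0.0082] spin 0.045 q6 after ~ 1.07
```

View pics/wrist_r5.png

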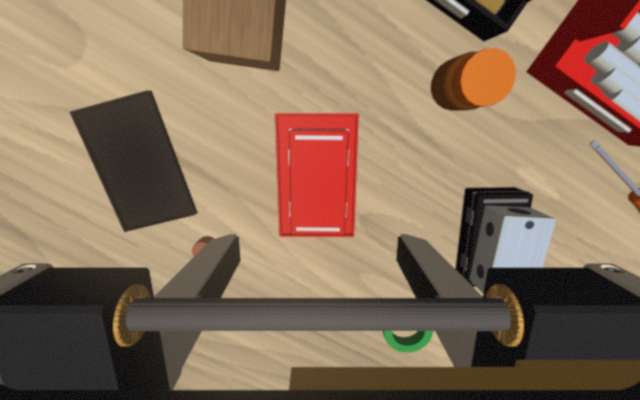

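The red case is flat in its tray (317,183). Next is the steel box.

```bash
python3 -m pendant '[{"delta_pos":[-0.073,0.215,-0.005],"spin":0.045},{"delta_pos":[-0.073,0.215,-0.005],"spin":0.045},{"delta_pos":[-0.073,0.215,-0.005],"spin":0.045},{"delta_pos":[-0.073,0.215,-0.005],"spin":0.045},{"delta_pos":[-0.073,0.215,-0.005],"spin":0.045},{"delta_pos":[-0.073,0.215,-0.005],"spin":0.045},{"delta_pos":[-0.073,0.215,-0.005],"spin":0.045},{"delta_pos":[-0.073,0.215,-0.005],"spin":0.045},{"delta_pos":[-0.073,0.215,-0.005],"spin":0.045}]'
python3 - <<'E'
from h import *
D=look(("wrist",),"s")
fit("steel_box",D,.036)
E
python3 go.py .668 -.005 .046 .49
```

```text
t: 27.3
tool_pos: [0.6676, -0.0031, 0.2062]
orientation: [-3.043, -0.764, 0.009]
force: [-0.6, 0.2, 0.8]
opening: 0.093
steel_box pos [ 0.6677 -0.0036] yaw 0.476 1-IoU 0.019 {'wrist': 0.61}
t 27.4 tcp [ 0.6678 -0.0033  0.2066] yaw 0.492 down -1.0 F [-0.1  1.  -0.2] open 0.0928 q6 1.0
delta [-0.      0.0023  0.1606] spin 0.002 q6 after ~ 1.07
```

View pics/wrist_s.png

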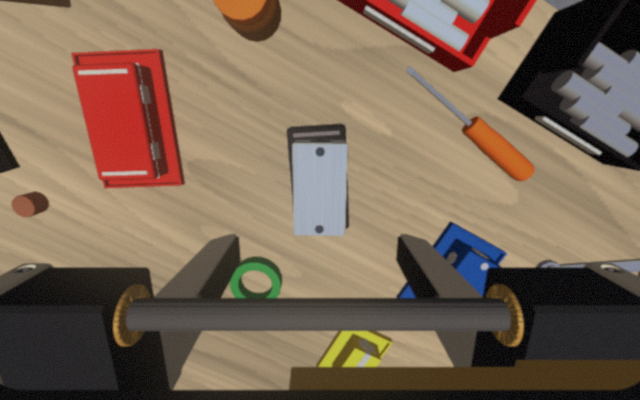

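The steel box is at (320,188), lined up with the fingers. I descend to it.

```bash
python3 -m pendant '[{"delta_pos":[0,0,0.04],"spin":0.01},{"delta_pos":[0,0,0.085],"spin":0.01},{"delta_pos":[0,0,0.12],"spin":0.01},{"delta_pos":[0,0,0.142],"spin":0.01},{"delta_pos":[0,0,0.152],"spin":0.01},{"delta_pos":[0,0,0.157],"spin":0.01},{"delta_pos":[0,0,0.16],"spin":0.01},{"delta_pos":[0,0,0.16],"spin":0.01},{"delta_pos":[0,0,0.16],"spin":0.01}]' && python3 go.py .6677 -.0036 .0455 .48
```

```text
t: 28.3
tool_pos: [0.6681, -0.003, 0.0484]
orientation: [-3.048, -0.749, 0.004]
force: [-0.0, 0.5, 1.1]
opening: 0.0928
t 28.3 tcp [ 0.6681 -0.003   0.0484] yaw 0.482 down -1.0 F [-0.   0.5  1.1] open 0.0928 q6 1.01
delta [-0.0006  0.0004  0.0029] spin 0.002 q6 after ~ 1.09
```

```bash
python3 -m pendant '[{"delta_pos":[0,0,0.0025],"spin":0},{"delta_pos":[0,0,0.0025],"spin":0},{"delta_pos":[0,0,0.0025],"spin":0}]' && python3 -m pendant '[{"delta_pos":[0,0,0],"spin":0},{"delta_pos":[0,0,0],"spin":0},{"delta_pos":[0,0,0],"spin":0},{"delta_pos":[0,0,0],"spin":0},{"delta_pos":[0,0,0],"spin":0},{"delta_pos":[0,0,0],"spin":0},{"delta_pos":[0,0,0],"spin":0},{"delta_pos":[0,0,0],"spin":0}]' 1 30 && python3 -m pendant '[{"delta_pos":[0,0,-0.01],"spin":0},{"delta_pos":[0,0,-0.04],"spin":0},{"delta_pos":[0,0,-0.08],"spin":0},{"delta_pos":[0,0,-0.11],"spin":0},{"delta_pos":[0,0,-0.11],"spin":0},{"delta_pos":[0,0,-0.11],"spin":0}]' && python3 - <<'E'
from h import *
D=look(("wrist","top","scene"),"s2")
for c in("top","scene"): fit("black_case",{c:D[c]},0)
E
python3 go.py .5253 -.4257 .15 .289
```

```text
t: 28.6
tool_pos: [0.6682, -0.0031, 0.0462]
orientation: [-3.048, -0.749, 0.004]
force: [-0.1, -0.0, -0.7]
opening: 0.0927
t: 29.4
tool_pos: [0.6682, -0.0031, 0.0461]
orientation: [-3.048, -0.749, 0.004]
force: [-0.0, 0.0, 0.1]
opening: 0.0538
t: 30.0
tool_pos: [0.6691, -0.0033, 0.1572]
orientation: [-3.049, -0.749, 0.001]
force: [-0.7, 0.0, -2.3]
opening: 0.054
black_case pos [ 0.6715 -0.0058] yaw 0.478 1-IoU 0.56 {'top': 0.5}
black_case pos [ 0.6683 -0.    ] yaw 0.543 1-IoU 0.024 {'scene': 0.94}
t 30.25 tcp [ 0.6673 -0.0032  0.1539] yaw 0.482 down -1.0 F [-0.5  0.  -1.5] open 0.0537 q6 1.01
delta [-0.3216  0.3087  0.0039] spin 0.193 q6 after ~ 0.6
```

View pics/wrist_s2.png

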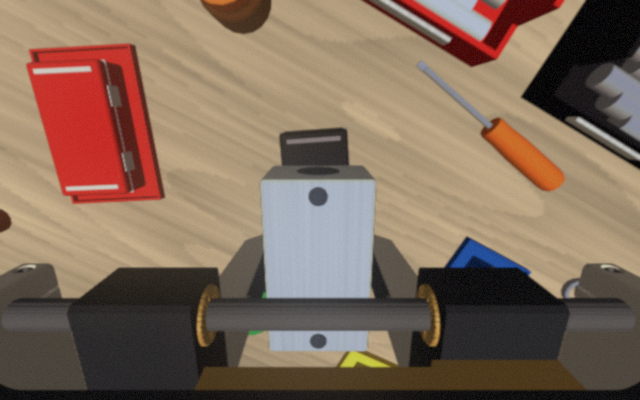

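The steel box is held level, with the opening at 54 mm. I carry it at height to the steel tray.

```bash
python3 -m pendant '[{"delta_pos":[-0.02,0.02,0],"spin":0.02},{"delta_pos":[-0.322,0.309,0],"spin":0.19},{"delta_pos":[-0.322,0.309,0],"spin":0.19},{"delta_pos":[-0.322,0.309,0],"spin":0.19},{"delta_pos":[-0.322,0.309,0],"spin":0.19},{"delta_pos":[-0.322,0.309,0],"spin":0.19},{"delta_pos":[-0.322,0.309,0],"spin":0.19},{"delta_pos":[-0.322,0.309,0],"spin":0.19},{"delta_pos":[-0.322,0.309,0],"spin":0.19},{"delta_pos":[-0.322,0.309,0],"spin":0.19}]' && python3 go.py .5253 -.4257 .05 .289
```

```text
t: 31.25
tool_pos: [0.5221, -0.4304, 0.1525]
orientation: [-3.106, -0.45, 0.013]
force: [-0.8, 0.5, -2.3]
opening: 0.054
t 31.25 tcp [ 0.5221 -0.4304  0.1525] yaw 0.288 down -1.0 F [-0.8  0.5 -2.3] open 0.054 q6 0.52
delta [ 0.0051 -0.0032  0.1025] spin -0.001 q6 after ~ 0.6
```

```bash
python3 -m pendant '[{"delta_pos":[0.005,-0.003,0.02],"spin":0},{"delta_pos":[0.005,-0.003,0.06],"spin":0},{"delta_pos":[0.005,-0.003,0.09],"spin":0},{"delta_pos":[0.005,-0.003,0.1],"spin":0},{"delta_pos":[0.005,-0.003,0.1],"spin":0},{"delta_pos":[0.005,-0.003,0.1],"spin":0},{"delta_pos":[0.005,-0.003,0.1],"spin":0}]' && python3 - <<'E'
from h import *
D=look(("wrist",),"s3")
E
python3 go.py .5253 -.4257 .0141 .289
```

```text
t: 31.95
tool_pos: [0.5267, -0.427, 0.0553]
orientation: [3.109, 0.451, -0.009]
force: [0.9, -0.5, -1.5]
opening: 0.0538
t 32.0 tcp [ 0.5266 -0.427   0.0552] yaw 0.288 down -1.0 F [ 0.4 -0.2 -1.1] open 0.0536 q6 0.53
delta [-0.0006 -0.0016  0.0411] spin -0.001 q6 after ~ 0.6
```

View pics/wrist_s3.png

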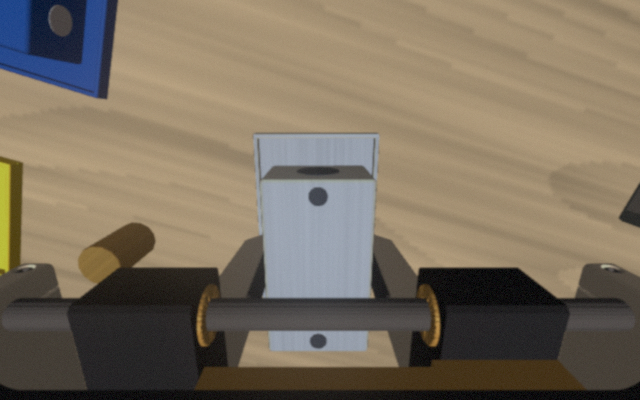

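The box at column 318 is centred over the tray (253–379), so I lower it.

```bash
python3 -m pendant '[{"delta_pos":[0,-0.001,0.015],"spin":0},{"delta_pos":[0,-0.001,0.028],"spin":0},{"delta_pos":[0,-0.001,0.035],"spin":0},{"delta_pos":[0,-0.001,0.038],"spin":0},{"delta_pos":[0,-0.001,0.04],"spin":0},{"delta_pos":[0,-0.001,0.041],"spin":0},{"delta_pos":[0,-0.001,0.041],"spin":0},{"delta_pos":[0,-0.001,0.041],"spin":0}]' && python3 go.py .5253 -.4257 .0141 .289
```

```text
t: 32.8
tool_pos: [0.5264, -0.4264, 0.0146]
orientation: [3.108, 0.451, -0.008]
force: [-0.7, -0.0, -2.0]
opening: 0.0538
t 32.8 tcp [ 0.5264 -0.4264  0.0146] yaw 0.288 down -1.0 F [-0.7 -0.  -2. ] open 0.0538 q6 0.53
delta [-0.0008 -0.0009  0.0005] spin -0.001 q6 after ~ 0.6
```

```bash
python3 -m pendant '[{"delta_pos":[0,0,0.0005],"spin":0},{"delta_pos":[0,0,0.001],"spin":0},{"delta_pos":[0,0,0.001],"spin":0},{"delta_pos":[0,0,0.001],"spin":0}]' && python3 -m pendant '[{"delta_pos":[0,0,0],"spin":0},{"delta_pos":[0,0,0],"spin":0},{"delta_pos":[0,0,0],"spin":0},{"delta_pos":[0,0,0],"spin":0}]' -0.55 && python3 -m pendant '[{"delta_pos":[0,0,-0.01],"spin":0},{"delta_pos":[0,0,-0.03],"spin":0},{"delta_pos":[0,0,-0.08],"spin":0},{"delta_pos":[0,0,-0.13],"spin":0},{"delta_pos":[0,0,-0.18],"spin":0},{"delta_pos":[0,0,-0.18],"spin":0},{"delta_pos":[0,0,-0.18],"spin":0}]' -1;  python3 - <<'E'
from h import *
D=look(("wrist","top","scene"),"s5")
fit("steel_box",{"wrist":D["wrist"]},.004)
for c in("top","scene"): fit("black_case",{c:D[c]},0)
E
python3 go.py .669 -.002 .19 .53
```

```text
t: 33.2
tool_pos: [0.5266, -0.4266, 0.0142]
orientation: [3.108, 0.45, -0.007]
force: [-2.1, 1.2, 4.2]
opening: 0.0537
t: 33.6
tool_pos: [0.5266, -0.4266, 0.0141]
orientation: [3.108, 0.451, -0.007]
force: [-0.2, 0.7, 0.2]
opening: 0.0717
t: 34.3
tool_pos: [0.5285, -0.4273, 0.1976]
orientation: [3.104, 0.45, -0.002]
force: [0.5, 0.4, -1.3]
opening: 0.093
steel_box pos [ 0.5257 -0.4266] yaw 0.286 1-IoU 0.016 {'wrist': 0.79}
black_case pos [ 0.6696 -0.0042] yaw 0.546 1-IoU 0.055 {'top': 0.75}
black_case pos [ 0.6688 -0.0012] yaw 0.537 1-IoU 0.044 {'scene': 0.76}
t 34.6 tcp [ 0.5266 -0.4256  0.1919] yaw 0.288 down -1.0 F [-0.7 -0.8 -0.9] open 0.0928 q6 0.53
delta [ 0.2568 -0.3657  0.0011] spin -0.242 q6 after ~ 1.04
```

View pics/wrist_s5.png

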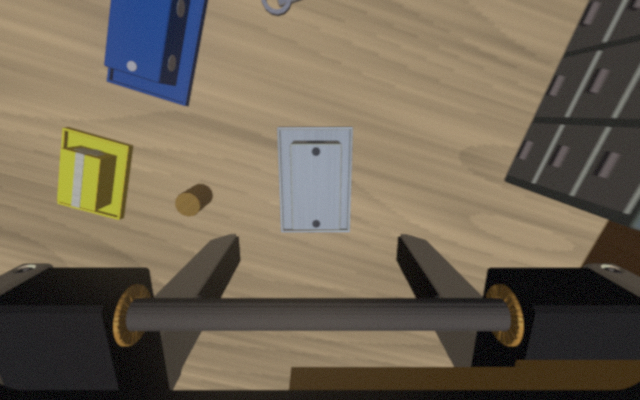

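The steel box is in its tray (316,187). Last is the black case.

```bash
python3 -m pendant '[{"delta_pos":[0.257,-0.366,0],"spin":-0.25},{"delta_pos":[0.257,-0.366,0],"spin":-0.25},{"delta_pos":[0.257,-0.366,0],"spin":-0.25},{"delta_pos":[0.257,-0.366,0],"spin":-0.25},{"delta_pos":[0.257,-0.366,0],"spin":-0.25},{"delta_pos":[0.257,-0.366,0],"spin":-0.25},{"delta_pos":[0.257,-0.366,0],"spin":-0.25},{"delta_pos":[0.257,-0.366,0],"spin":-0.25},{"delta_pos":[0.257,-0.366,0],"spin":-0.25},{"delta_pos":[0.257,-0.366,0],"spin":-0.25}]' && python3 -m pendant '[{"delta_pos":[0,0,0],"spin":0},{"delta_pos":[0,0,0],"spin":0}]'
python3 - <<'E'
from h import *
D=look(("wrist",),"k")
fit("black_case",D,0)
E
python3 go.py .669 -.0025 .012 .54
```

```text
t: 35.6
tool_pos: [0.6695, 0.0048, 0.1898]
orientation: [-3.021, -0.843, 0.011]
force: [0.8, 0.4, 0.5]
opening: 0.093
t: 35.8
tool_pos: [0.6689, 0.0048, 0.1886]
orientation: [-3.021, -0.843, 0.014]
force: [0.1, -0.6, -0.2]
opening: 0.0931
black_case pos [ 0.6691 -0.0019] yaw 0.548 1-IoU 0.037 {'wrist': 0.89}
t 35.9 tcp [0.6691 0.0035 0.1893] yaw 0.543 down -1.0 F [-0.6 -0.2 -0.1] open 0.093 q6 0.96
delta [-0.002   0.0063  0.1773] spin 0.003 q6 after ~ 1.03
```

View pics/wrist_k.png

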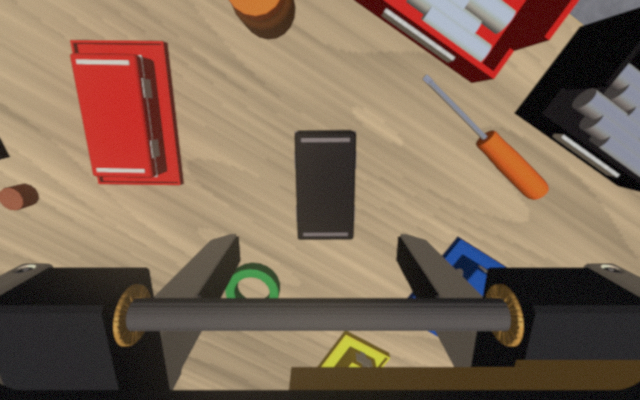

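The uncovered black case is at (325,185). I correct by 5 mm sideways and descend.

```bash
python3 -m pendant '[{"delta_pos":[-0.002,0.005,0.04],"spin":0},{"delta_pos":[-0.002,0.005,0.085],"spin":0},{"delta_pos":[-0.002,0.005,0.125],"spin":0},{"delta_pos":[-0.002,0.005,0.15],"spin":0},{"delta_pos":[-0.002,0.005,0.165],"spin":0},{"delta_pos":[-0.002,0.005,0.173],"spin":0},{"delta_pos":[-0.002,0.005,0.177],"spin":0},{"delta_pos":[-0.002,0.005,0.177],"spin":0},{"delta_pos":[-0.002,0.005,0.177],"spin":0}]' && python3 go.py .669 -.002 .0115 .543
```

```text
t: 36.8
tool_pos: [0.6697, -0.0015, 0.0141]
orientation: [-3.023, -0.841, 0.009]
force: [-0.3, 0.1, 0.6]
opening: 0.0932
t 36.8 tcp [ 0.6697 -0.0015  0.0141] yaw 0.543 down -1.0 F [-0.3  0.1  0.6] open 0.0932 q6 0.95
delta [-0.0008  0.0001  0.0026] spin -0.0 q6 after ~ 1.02
```

```bash
python3 -m pendant '[{"delta_pos":[0,0,0.002],"spin":0},{"delta_pos":[0,0,0.002],"spin":0},{"delta_pos":[0,0,0.002],"spin":0}]' && python3 -m pendant '[{"delta_pos":[0,0,0],"spin":0},{"delta_pos":[0,0,0],"spin":0},{"delta_pos":[0,0,0],"spin":0},{"delta_pos":[0,0,0],"spin":0},{"delta_pos":[0,0,0],"spin":0},{"delta_pos":[0,0,0],"spin":0},{"delta_pos":[0,0,0],"spin":0},{"delta_pos":[0,0,0],"spin":0}]' 1 30 && python3 -m pendant '[{"delta_pos":[0,0,-0.01],"spin":0},{"delta_pos":[0,0,-0.04],"spin":0},{"delta_pos":[0,0,-0.08],"spin":0},{"delta_pos":[0,0,-0.12],"spin":0},{"delta_pos":[0,0,-0.14],"spin":0},{"delta_pos":[0,0,-0.14],"spin":0},{"delta_pos":[0,0,-0.14],"spin":0}]' && python3 - <<'E'
from h import *
D=look(("wrist",),"k2")
E
python3 go.py .5235 .4143 .15 .773
```

```text
t: 37.1
tool_pos: [0.67, -0.0014, 0.0127]
orientation: [-3.023, -0.841, 0.008]
force: [0.5, 0.2, -0.2]
opening: 0.0929
t: 37.9
tool_pos: [0.6699, -0.0015, 0.0126]
orientation: [-3.023, -0.841, 0.008]
force: [0.3, -0.5, -0.1]
opening: 0.0633
t: 38.6
tool_pos: [0.6706, -0.0017, 0.1523]
orientation: [-3.023, -0.841, 0.008]
force: [-0.2, 1.0, -3.3]
opening: 0.064
t 38.65 tcp [ 0.6696 -0.0017  0.1507] yaw 0.543 down -1.0 F [-0.4  0.6 -2.7] open 0.0641 q6 0.95
delta [ 0.0897 -0.4317  0.0029] spin -0.23 q6 after ~ 1.47
```

View pics/wrist_k2.png

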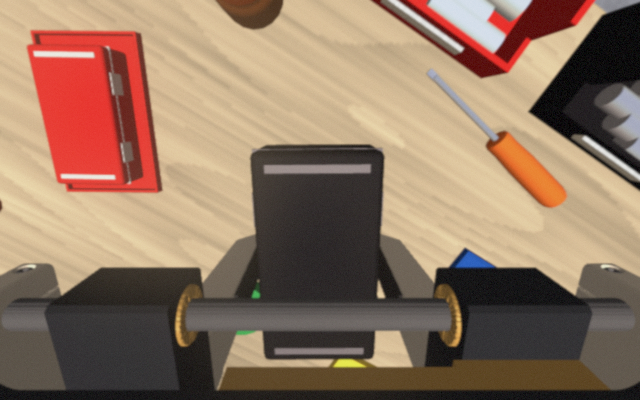

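The black case is held level, with the opening at 64 mm. I carry it to the black tray.

```bash
python3 -m pendant '[{"delta_pos":[0.005,-0.03,0],"spin":-0.02},{"delta_pos":[0.09,-0.432,0],"spin":-0.23},{"delta_pos":[0.09,-0.432,0],"spin":-0.23},{"delta_pos":[0.09,-0.432,0],"spin":-0.23},{"delta_pos":[0.09,-0.432,0],"spin":-0.23},{"delta_pos":[0.09,-0.432,0],"spin":-0.23},{"delta_pos":[0.09,-0.432,0],"spin":-0.23},{"delta_pos":[0.09,-0.432,0],"spin":-0.23},{"delta_pos":[0.09,-0.432,0],"spin":-0.23},{"delta_pos":[0.09,-0.432,0],"spin":-0.23}]' && python3 -m pendant '[{"delta_pos":[0,0,0],"spin":0},{"delta_pos":[0,0,0],"spin":0}]' && python3 go.py .5235 .4143 .05 .773
```

```text
t: 39.65
tool_pos: [0.5194, 0.4189, 0.1497]
orientation: [-2.901, -1.188, 0.018]
force: [-0.0, -0.4, -1.7]
opening: 0.0639
t: 39.85
tool_pos: [0.518, 0.4179, 0.1469]
orientation: [-2.902, -1.19, 0.025]
force: [-0.2, -0.6, -2.8]
opening: 0.0639
t 39.85 tcp [0.518  0.4179 0.1469] yaw 0.778 down -0.9999 F [-0.2 -0.6 -2.8] open 0.0639 q6 1.39
delta [0.0026 0.0075 0.0968] spin 0.005 q6 after ~ 1.47
```

```bash
python3 -m pendant '[{"delta_pos":[0.002,0.007,0.02],"spin":0},{"delta_pos":[0.002,0.007,0.06],"spin":0},{"delta_pos":[0.002,0.007,0.085],"spin":0},{"delta_pos":[0.002,0.007,0.095],"spin":0},{"delta_pos":[0.002,0.007,0.095],"spin":0},{"delta_pos":[0.002,0.007,0.095],"spin":0},{"delta_pos":[0.002,0.007,0.095],"spin":0}]' && python3 - <<'E'
from h import *
D=look(("wrist",),"k3")
E
python3 go.py .5235 .4143 .017 .773
```

```text
t: 40.55
tool_pos: [0.5244, 0.4148, 0.0543]
orientation: [-2.901, -1.189, 0.019]
force: [0.3, 0.4, -2.6]
opening: 0.064
t 40.6 tcp [0.5243 0.4149 0.0543] yaw 0.778 down -0.9999 F [-0.  -0.3 -1.7] open 0.0635 q6 1.38
delta [-0.0006  0.0002  0.0373] spin 0.005 q6 after ~ 1.47
```

View pics/wrist_k3.png

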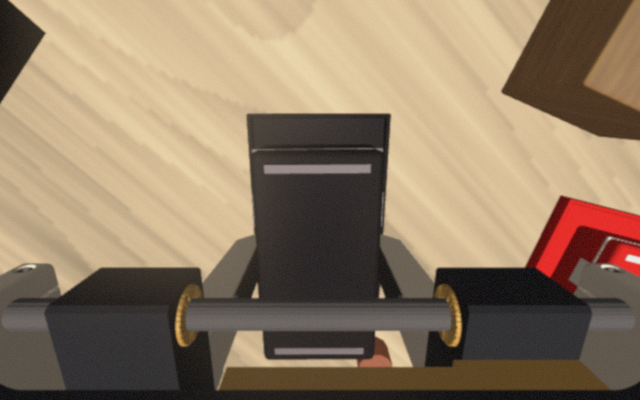

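The case at column 318 is centred over the tray (248–390). I lower it.

```bash
python3 -m pendant '[{"delta_pos":[0,0,0.015],"spin":0},{"delta_pos":[0,0,0.026],"spin":0},{"delta_pos":[0,0,0.032],"spin":0},{"delta_pos":[0,0,0.035],"spin":0},{"delta_pos":[0,0,0.036],"spin":0},{"delta_pos":[0,0,0.037],"spin":0},{"delta_pos":[0,0,0.037],"spin":0},{"delta_pos":[0,0,0.037],"spin":0}]' && python3 go.py .5235 .4143 .0165 .773
```

```text
t: 41.4
tool_pos: [0.5241, 0.4151, 0.0176]
orientation: [-2.901, -1.189, 0.018]
force: [-0.1, -0.4, -2.0]
opening: 0.0636
t 41.4 tcp [0.5241 0.4151 0.0176] yaw 0.778 down -0.9999 F [-0.1 -0.4 -2. ] open 0.0636 q6 1.38
delta [-0.001   0.0002  0.0012] spin 0.005 q6 after ~ 1.47
```

```bash
python3 -m pendant '[{"delta_pos":[0,0,0.0005],"spin":0},{"delta_pos":[0,0,0.001],"spin":0},{"delta_pos":[0,0,0.0015],"spin":0},{"delta_pos":[0,0,0.0015],"spin":0},{"delta_pos":[0,0,0.0015],"spin":0}]' && python3 -m pendant '[{"delta_pos":[0,0,0],"spin":0},{"delta_pos":[0,0,0],"spin":0},{"delta_pos":[0,0,0],"spin":0},{"delta_pos":[0,0,0],"spin":0}]' -0.75 && python3 -m pendant '[{"delta_pos":[0,0,-0.01],"spin":0},{"delta_pos":[0,0,-0.03],"spin":0},{"delta_pos":[0,0,-0.08],"spin":0},{"delta_pos":[0,0,-0.13],"spin":0},{"delta_pos":[0,0,-0.18],"spin":0},{"delta_pos":[0,0,-0.18],"spin":0},{"delta_pos":[0,0,-0.18],"spin":0}]' -1;  python3 - <<'E'
from h import *
D=look(("wrist","top","scene"),"k5")
fit("black_case",{"wrist":D["wrist"]},.004)
for n in ("red_case","blue_box","steel_box","yellow_carton"): fit(n,{"top":D["top"]},.004)
print(robot.read_state()["t"])
E
```

```text
t: 41.9
tool_pos: [0.5242, 0.4152, 0.0167]
orientation: [-2.901, -1.189, 0.018]
force: [-1.9, -2.0, 3.3]
opening: 0.0638
t: 42.3
tool_pos: [0.5242, 0.4152, 0.0166]
orientation: [-2.901, -1.189, 0.018]
force: [0.1, -0.7, 0.2]
opening: 0.081
t: 43.0
tool_pos: [0.5278, 0.4158, 0.2001]
orientation: [-2.9, -1.189, 0.009]
force: [0.0, 0.4, -1.7]
opening: 0.093
black_case pos [0.5231 0.4155] yaw 0.788 1-IoU 0.024 {'wrist': 0.96}
red_case pos [ 0.6323 -0.2217] yaw -0.028 1-IoU 0.317 {'top': 0.71}
blue_box pos [ 0.6331 -0.2254] yaw -0.021 1-IoU 0.031 {'top': 0.84}
steel_box pos [ 0.5284 -0.4293] yaw 0.283 1-IoU 0.079 {'top': 0.68}
yellow_carton pos [ 0.4613 -0.1749] yaw -0.021 1-IoU 0.048 {'top': 0.6}
43.4
```

View pics/wrist_k5.png

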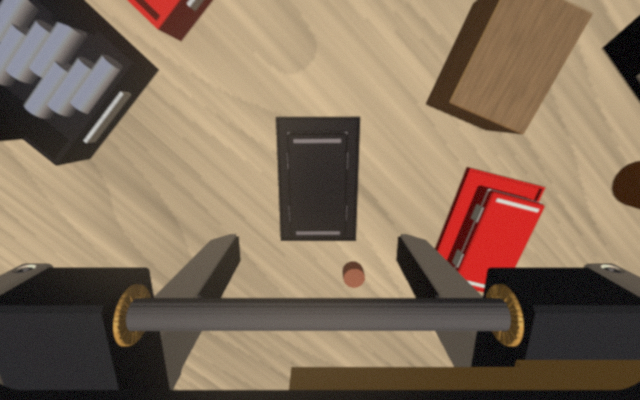

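View pics/scene_k5.png

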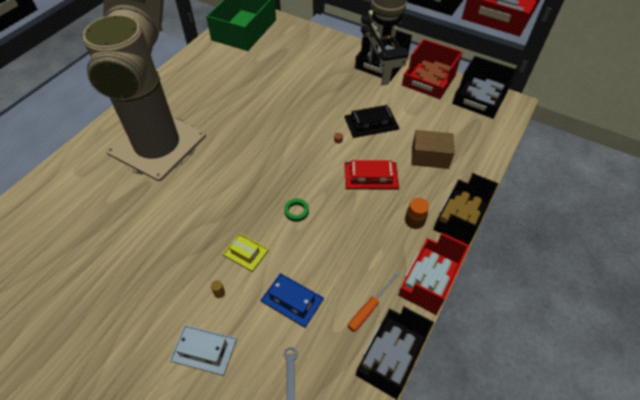

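The scene picture shows all five pieces in their trays: black (371,120), red (371,174), yellow (245,250), blue (292,300) and steel (204,350). The arm is clear of them. The top-camera red_case "fit" landed on the blue tray with an IoU of only 0.68, so it is a false detection. I let the arm settle and hand in.

```bash
python3 -m pendant '[{"delta_pos":[0,0,0],"spin":0},{"delta_pos":[0,0,0],"spin":0},{"delta_pos":[0,0,0],"spin":0}]' && python3 -c "
from plant import robot
print(robot.close_job())"
```

```text
t: 43.7
tool_pos: [0.5259, 0.4146, 0.195]
orientation: [-2.902, -1.189, 0.021]
force: [-0.3, -0.0, 1.0]
opening: 0.0928
the job is handed in; nothing more can be done
None
```

I took both stacks apart from the top: yellow carton, blue box and red case, then steel box and black case. Each piece was set down in the tray of its own colour, and I handed the job in at about 44 s of the 134 s allowed. No verdict was reported.

**Last checks:** A wrist-camera fit right after each release put every piece within about 2 mm of its tray's measured centre and within about 0.02 rad of its long side. Forces at set-down stayed under 5 N. The final scene picture shows all five pieces flat in their own trays, with the arm raised clear and the gripper open.

**Disagreements:**
- **Red case, final top view:** the trained network's outline landed on the blue tray, with a poor fit (about 0.68 overlap). I rejected it as a false detection, because the wrist fit (0.97 overlap) and the scene picture both show the red case in the red tray.
- **Blue, steel and yellow, final top view:** these fits came out 2–4 mm off the wrist fits. That is about the cameras' calibration error and well inside the 20 mm limit.

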